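Load the run-in stand

TASK

Load the run-in stand with the two small motors standing on the rubber mat: bring each in upright through the open front, its yellow shaft in the L-shaped slot of the guard plate and its body under the plate, then round the corner into the side arm. First the small square motor goes fully home at the blind end of the slot, its sides in line with the stand; then the small round motor is drawn up close behind it in the side arm, less than a finger's width (15 mm) between their bodies. Both stand upright and free on the stand's base plate at the end; do not tip them over, and leave the two large motors, the oil bottle, the mug and the tools where they are.

Things in the scene. Friction and masses are not known exactly. Their poses are not given: they have to be found in the camera images.
- square_motor: small grey square gear motor, to be loaded: body 60 x 60 mm, 66 mm high, with a round yellow-sleeved shaft of 16 mm diameter (a steel boss of 18 mm diameter round its lowest 3 mm) standing 53 mm up from the middle of its top (119 mm overall), about 0.7 kg. Origin: centre of the underside; z up along the shaft, x and y square to its sides. Grip it by the shaft
- round_motor: small grey round motor, to be loaded: cylindrical body 62 mm in diameter, 66 mm high, the same shaft (16 mm diameter, 53 mm tall, top at 119 mm), about 0.7 kg. Origin: centre of the underside; z up along the shaft
- stand: fixed run-in stand; origin at the centre of its underside, open front towards -x, z up. Base plate 150 (x) x 250 (y) x 5 mm. Steel guard plate of the same outline, underside 83, top 88 mm up, on 12 mm square posts at x +-67, y +-118 mm; L-shaped slot 26 mm wide in it (see points). Open sides between the posts. Blue control box 60 mm high fixed behind (x 77 to 117, y -25 to 85 mm)
- slot_mouth (a point): middle of the slot's open mouth at the guard plate's front edge, at the plate's top: stand x -75, y -70, z 88 mm; axes as the stand's. The slot's entry leg runs from here along +x
- slot_corner (a point): where the centre lines of the entry leg and the side arm cross, at the plate's top: stand x 15, y -70, z 88 mm; axes as the stand's. The side arm runs from here along +y
- slot_end (a point): middle of the side arm's square blind end, at the plate's top: stand x 15, y 83, z 88 mm; a shaft touching this end has its axis 8 mm before it (stand y 75); axes as the stand's
- mat: fixed black rubber mat 290 x 290 x 4 mm on which the motors and the bottle stand; origin at the centre of its underside
- big_motor_a: large square gear motor, bystander: body 84 x 84 x 76 mm, yellow shaft 16 mm diameter up to 126 mm; origin at the centre of the underside, z up
- big_motor_b: a second large square gear motor like big_motor_a, bystander; origin at the centre of the underside, z up
- oil_bottle: slim white bottle, 36 mm diameter, 150 mm tall, bystander among the motors; origin at the centre of the underside
- mug: orange mug, 76 mm diameter, 90 mm tall, bystander; origin at the centre of the underside
- wrench: steel wrench 180 mm long lying on the table, bystander; x along its length
- screwdriver: screwdriver with a red handle, 190 mm long, lying on the table, bystander; x along its length
Mind the look-alikes: they are no part of the job. What is shaped like the square_motor but green or pink is not meant.

How it is judged:
On the way, in this order (a step that is already met when the one before it is completed fails the run):
1. the square motor is home at the blind end of the slot, under the plate, standing on the base plate (y of square_motor in the frame of stand between 0.06 and 0.08 m and x of square_motor in the frame of stand between 0.005 and 0.025 m and z of square_motor in the frame of stand below 0.009 m), for 0.2 s.
2. the round motor is drawn up behind it in the side arm (x of round_motor in the frame of stand between 0.005 and 0.025 m and z of round_motor in the frame of stand below 0.009 m and horizontal distance between round_motor and square_motor below 0.079 m), for 0.2 s.
At the end, for the whole second after the job is handed in: Both motors at rest, upright within 4.5 deg on the base plate, shafts within 10 mm of the side arm's centre line; the square one's axis within 23 mm of the slot's blind end and its sides within 8.5 deg of the stand's; the round one's axis within 79 mm of the square one's (all of step 1 and all of step 2 and z of each of square_motor, round_motor in the frame of stand above 0.002 m and angle between each of square_motor, round_motor's own z axis and vertical below 0.08 rad and (angle between the x axis of square_motor and the x axis of stand, either way round below 0.15 rad or angle between the x axis of square_motor and the y axis of stand, either way round below 0.15 rad) and linear speed of each of square_motor, round_motor below 0.02 m/s); the robot touches nothing.
It fails at once if a small motor tips over (beyond about 30 degrees) (angle between any of square_motor, round_motor's own z axis and vertical above 0.52 rad).
It fails at once if a bystander is moved more than 25 mm (distance of any of big_motor_a, big_motor_b, oil_bottle, mug, wrench, screwdriver from where it was at the start of the episode above 0.025 m).
It also fails if it takes over 72 s, if anything falls off the work surface, if the arm or the gripper's body presses on something with over 40 N, if the wrist force passes 120 N, or if a joint passes its speed limit or range.

ROBOT

A 6-joint arm with a two-finger parallel gripper is mounted at the origin on the work surface. World frame = base frame: x ahead of the robot, y to its left, z up, the work surface at z = 0. Lengths are in m, angles in rad, forces in N, time in s.
With the tool pointing down it reaches from about 0.225 to 0.875 m from the base axis. Payload 3.4 kg.
Tool frame: the origin (TCP) lies at the very end of the fingers, on their centre line; the grasp point (between the pads) lies manip.grip_point_offset behind it (manip.grip_point_offset is the distance from the TCP to the grasp point, in m); z points along the fingers, y is the line along which they close (so a half turn about z gives the same grasp; the last joint's range is limited). The gripper opens to 85 mm and grips with 20 to 120 N. Pads are 22 mm wide; open, the fingers measure 114 mm over their backs; the gripper's body (76 mm by 85 mm) begins 54 mm behind the grasp point. The pads swing forward as they close: fully open they stand 13 mm farther back than shut.
Start: joints at [1.103, 0.276, 1.505, -0, 1.361, -0.121], TCP at [0.195, 0.541, 0.231] pointing down, gripper open.
Joint ranges: [-2.89, 2.89], [-0.75, 2.08], [0.22, 2.7], [-1.18, 4.32], [0.11, 2.71], [-2.7, 2.7]. Speed limits (rad/s): [2.57, 2.57, 3.14, 3.14, 3.14, 3.14].

INTERFACE

Orientations are given as a unit quaternion [w, x, y, z].
In Python, from rig import manip gives the robot as it stands.
- The arm moves only by the shell command python3 -m pendant 'ROWS' [FORCE]. ROWS is JSON, a list of rows, each an object of numbers: "jaw": the opening, from -1 (shut) to 1 (fully open); "tx", "ty", "tz": the shift along the world's x, y, z in cm; "ax", "ay", "az": the turn, a rotation vector about the world's x, y, z in degrees. In form: [{"jaw": .., "tx": .., "ty": .., "tz": .., "ax": .., "ay": .., "az": ..}, ...]. A call has 1 to 10 rows; each row is the pose to reach, as a shift and turn from the pose commanded when the call began; what a row does not reach only later rows make up. A row lasts 1/8 s, in which the tool goes at most 62.5 mm and 10.7 degrees, less where a joint would pass 70% of its speed; a pose out of reach is approached as far as the arm can. A call with a gripper value outside its range is refused whole. The fingers move at their own pace and stop on an object; FORCE is the grip in N (left out, the last holds). Time passes only in rows, so rows that repeat a pose let the fingers close. It gives the time, the measured TCP pose, the force, the opening and the grip force at its end, in the units of the state.
- manip.get_state(): the state, without advancing time (a new reading comes with each control period).
- manip.get_image(name): name is "scene" or "top"; returns a dict with "pixels" (384x512x3 uint8, blue, green, red), "depth" (384x512 float32, m along the optical axis (not along the pixel's ray), 0 where there is no reading), "fx", "fy", "cx", "cy" (pixels), "D" ([k1, k2, p1, p2, k3] as OpenCV has them; the pictures are not rectified), "pose" (4x4, takes a point from camera to world coordinates). Camera axes: x right, y down, z forward; pixel columns grow to the right and rows downward; lengths in m; the calibration is good to about 2 mm. A picture is of the moment at which its call begins.
- manip.sign_off(): hands the job in; it is judged then, once.
The state is a dict: "clock": time; "qpos": joint angles; "qd": joint speeds; "effort": joint torques, N m; "position": TCP position; "ee_rot": TCP orientation; "contact_force": force on the tool from outside, world axes, zero at the start; "moment": the same for the moment, N m; "width": finger opening in m; "gripper_force": force on a finger pad.
Only numpy, scipy, OpenCV 4.12 (cv2) and the standard library are available. Lean on these libraries where they do the work, as an engineer would, in place of code of your own. Each camera call takes 0.05 s, during which the arm holds its last target. There are 200 camera calls.

## Working session

There is one attempt and no reset: what is moved stays moved. The work goes in short steps, Python scripts to look and compute and a shell command to move; the robot and the scene stay as the last step left them, time stands still between calls to the robot, and variables do not carry over. Pictures are saved under pics/ and viewed, at most 10 in all, crops included, and the job is handed in when it is done.

```bash
mkdir -p pics; cat > look.py <<'E'
from rig import manip
import cv2,numpy as np
def grab(n):
    return manip.get_image(n)
def world(im):
    h,w=im["depth"].shape
    K=np.array([[im["fx"],0,im["cx"]],[0,im["fy"],im["cy"]],[0,0,1]])
    u,v=np.meshgrid(np.arange(w),np.arange(h))
    p=cv2.undistortPoints(np.stack([u,v],-1).reshape(-1,1,2).astype(np.float64),K,np.array(im["D"],float)).reshape(h,w,2)
    d=im["depth"][...,None]
    c=np.concatenate([p*d,d],-1); T=np.array(im["pose"])
    return c@T[:3,:3].T+T[:3,3], p, T
def ray(im,uv,z):
    K=np.array([[im["fx"],0,im["cx"]],[0,im["fy"],im["cy"]],[0,0,1]])
    p=cv2.undistortPoints(np.array(uv,float).reshape(-1,1,2),K,np.array(im["D"],float)).reshape(-1,2)
    T=np.array(im["pose"]); d=np.c_[p,np.ones(len(p))]@T[:3,:3].T; o=T[:3,3]
    return o+d*((z-o[2])/d[:,2])[:,None]
E
python3 - <<'E'
from look import *
print(manip.grip_point_offset, manip.get_state())
for n in("scene","top"):
    im=grab(n); np.save(f"pics/{n}0.npy",im,allow_pickle=True)
    cv2.imwrite(f"pics/{n}0.png",cv2.resize(im["pixels"],(800,600)))
    print(n,np.round(im["pose"],3).tolist(),im["fx"],im["D"])
E
```

```text
0.0187 {'clock': 0.0, 'qpos': array([ 1.10299914e+00,  2.76592438e-01,  1.50612600e+00, -3.26315708e-05,
        1.36072392e+00, -1.21022660e-01]), 'qd': array([ 0.00055138,  0.0006141 ,  0.00097478, -0.00034086,  0.00068482,
       -0.00034436]), 'effort': array([ 1.14549031e-03, -4.16777551e+01, -2.45807683e+01, -3.47126888e-04,
        1.11277570e-02, -2.25078367e-06]), 'position': array([0.19520816, 0.54028083, 0.23044403]), 'ee_rot': array([-2.53101470e-04,  1.72516369e-01,  9.85006217e-01, -8.89687808e-04]), 'contact_force': array([-0.06499168,  0.11323101,  0.34952469]), 'moment': array([ 0.00272648, -0.04397489,  0.01562408]), 'gripper_force': 0.0, 'width': 0.08537688801776984}
scene [[-0.792, 0.516, -0.327, 0.869], [0.611, 0.672, -0.419, 0.494], [0.003, -0.531, -0.847, 1.048], [0.0, 0.0, 0.0, 1.0]] 375.91795689174614 [0.0306756 0.        0.        0.        0.       ]
top [[-0.014, -0.992, 0.128, 0.309], [-1.0, 0.013, -0.015, 0.005], [0.013, -0.128, -0.992, 1.553], [0.0, 0.0, 0.0, 1.0]] 413.59081498434773 [-0.07617052  0.          0.          0.          0.        ]
```

View pics/scene0.png

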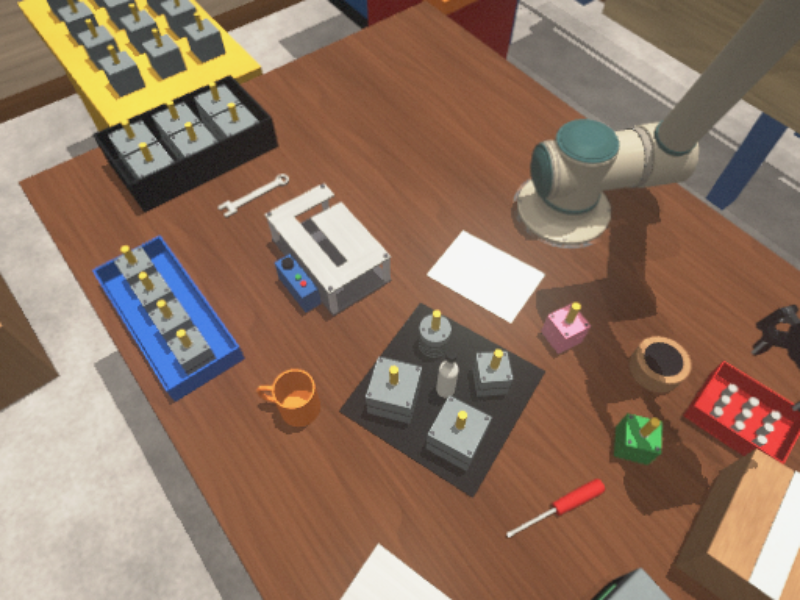

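View pics/top0.png

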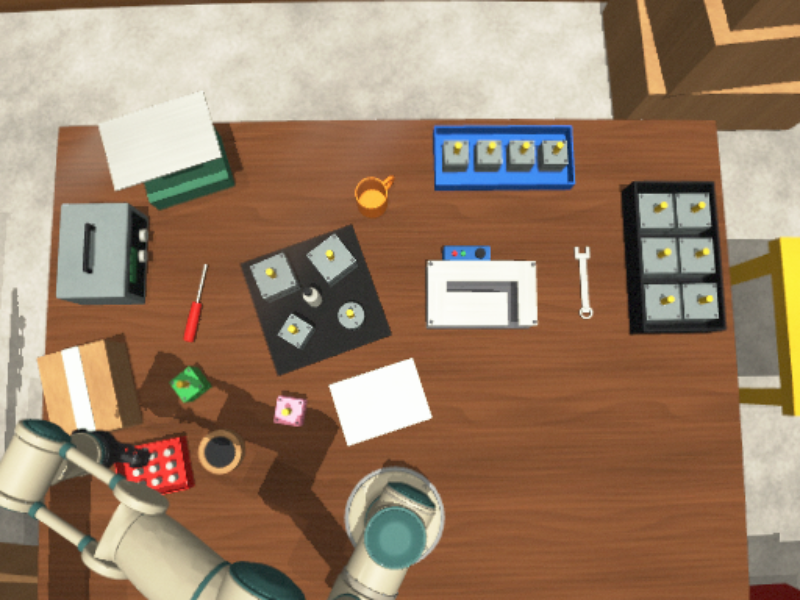

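The scene view shows the square motor at (493,365) and the round one at (435,330) on the mat, with the stand at (325,245). In the top view the square motor is at (294,331), the round one at (351,315), and the stand at (482,293) with its slot mouth facing the robot at (515,325).

```bash
cat > meas.py <<'E'
from look import *
def shafts(ims,verbose=True):
    out={}
    for n,im in ims.items():
        W,_,_=world(im); hsv=cv2.cvtColor(im["pixels"],cv2.COLOR_BGR2HSV)
        m=cv2.inRange(hsv,(20,120,90),(35,255,255))
        k,l,st,c=cv2.connectedComponentsWithStats(m)
        for i in range(1,k):
            P=W[l==i]; 
            if len(P)<6: continue
            q=np.median(P,0)
            if not(0.2<q[0]<0.75 and -0.4<q[1]<0.45): continue
            t=P[P[:,2]>P[:,2].max()-0.008]
            print(n,i,len(P),"px",np.round(c[i]),"top pts",np.round(t.mean(0),4),"zmax",round(P[:,2].max(),4))
E
python3 - <<'E'
from meas import *
ims={n:np.load(f"pics/{n}0.npy",allow_pickle=True).item() for n in("scene","top")}
shafts(ims)
for n,im in ims.items():
    W,_,_=world(im); hsv=cv2.cvtColor(im["pixels"],cv2.COLOR_BGR2HSV)
    if n=="top": c0=[W[int(v/1.5625),int(u/1.5625)] for u,v in((294,331),(351,315),(482,293))]; print(np.round(c0,3))
    for nm,z,c,r in(("sq",.070,c0[0],.05),("rd",.070,c0[1],.045),("stand",.088,c0[2],.17)):
        m=(abs(W[...,2]-z)<.006)&(np.hypot(*(W[...,:2]-c[:2]).transpose(2,0,1))<r)
        if nm=="stand": m&=(hsv[...,1]<60)&(hsv[...,2]>110)
        P=W[m]; (x,y),s,a=cv2.minAreaRect(P[:,:2].astype(np.float32)*1000)
        print(n,nm,len(P),"z",np.round(np.median(P[:,2]),4),"rect mm",round(x,1),round(y,1),np.round(s,1),round(a,1),"circ",np.round(cv2.minEnclosingCircle(P[:,:2].astype(np.float32)*1000)[0],1))
E
```

```text
scene 12 63 px [367. 199.] top pts [0.2567 0.2407 0.1173] zmax 0.1206
scene 13 48 px [279. 204.] top pts [0.473  0.0977 0.1218] zmax 0.1255
scene 15 58 px [318. 229.] top pts [0.4392 0.2261 0.1214] zmax 0.1245
scene 16 54 px [252. 240.] top pts [0.6069 0.1428 0.1287] zmax 0.1315
scene 17 57 px [295. 268.] top pts [0.5669 0.276  0.1296] zmax 0.1328
top 13 23 px [211. 163.] top pts [0.6031 0.1401 0.1319] zmax 0.136
top 14 26 px [173. 174.] top pts [0.5628 0.2742 0.1323] zmax 0.1371
top 17 21 px [224. 200.] top pts [0.4693 0.0949 0.1244] zmax 0.1277
top 18 25 px [187. 211.] top pts [0.4351 0.2242 0.1241] zmax 0.1282
top 25 19 px [183. 263.] top pts [0.2521 0.2374 0.1198] zmax 0.1235Traceback (most recent call last):
  File "<stdin>", line 7, in <module>
NameError: name 'c0' is not defined
```

```bash
python3 - <<'E'
from meas import *
ims={n:np.load(f"pics/{n}0.npy",allow_pickle=True).item() for n in("top","scene")}
c0=np.array([(.437,.225),(.471,.096),(.52,-.20)])
for n,im in ims.items():
    W,_,_=world(im); hsv=cv2.cvtColor(im["pixels"],cv2.COLOR_BGR2HSV)
    if n=="top": print(np.round(W[int(293/1.5625),int(450/1.5625)],3))
    for nm,z,c,r in(("sq",.070,c0[0],.05),("rd",.070,c0[1],.045),("stand",.088,c0[2],.17)):
        m=(abs(W[...,2]-z)<.006)&(np.hypot(*(W[...,:2]-c[:2]).transpose(2,0,1))<r)
        P=W[m]; (x,y),s,a=cv2.minAreaRect(P[:,:2].astype(np.float32)*1000)
        print(n,nm,len(P),"z",np.round(np.median(P[:,2]),4),"rect mm",round(x,1),round(y,1),np.round(s,1),round(a,1),"circ",np.round(cv2.minEnclosingCircle(P[:,:2].astype(np.float32)*1000)[0],1))
        if nm=="stand":
            # slot: holes in plate: pixels inside rect whose depth is below the plate
            box=cv2.boxPoints(((x,y),s,a))/1000
            print(" box",np.round(box,4).tolist())
            h=(W[...,2]<.075)&(W[...,2]>-.01)
            H=ray(im,np.argwhere(h)[:,::-1],.088 if n=="top" else .088)
            H=H[[cv2.pointPolygonTest(box.astype(np.float32),(float(a),float(b)),True)>.004 for a,b,_ in H]]
            print(" hole",len(H),"x",np.round(np.percentile(H[:,0],[1,50,99]),4),"y",np.round(np.percentile(H[:,1],[1,50,99]),4))
    T=W[200:260:7,330:360:7][...,2] if n=="top" else W[300:,250:300:9][::20][...,2]
    print("table z",np.round(np.median(T),4))
E
```

```text
[ 0.517 -0.134  0.083]
top sq 225 z 0.0712 rect mm 435.3 224.9 [60.4 59.5] 56.0 circ [434.4 224.2]
top rd 190 z 0.071 rect mm 470.8 96.6 [58.  58.8] 89.3 circ [469.4  95. ]
top stand 2225 z 0.0887 rect mm 516.1 -208.4 [250.7 146.6] 89.2 circ [ 515.9 -206.9]
 box [[0.4410000145435333, -0.3327000141143799], [0.5875999927520752, -0.33469998836517334], [0.5910999774932861, -0.08410000056028366], [0.44449999928474426, -0.08209999650716782]]
 hole 461 x [0.446  0.5236 0.5415] y [-0.2892 -0.2428 -0.1272]
table z 0.0009
scene sq 340 z 0.0694 rect mm 439.2 226.0 [59.5 59.8] 56.9 circ [438.5 225.1]
scene rd 250 z 0.0692 rect mm 473.3 97.5 [59.  59.9] 32.4 circ [472.9  95.9]
scene stand 2419 z 0.087 rect mm 517.6 -205.5 [254.3 151.4] 89.4 circ [ 519.4 -205.2]
 box [[0.4406999945640564, -0.3319000005722046], [0.5921000242233276, -0.33329999446868896], [0.5946000218391418, -0.07909999787807465], [0.4431999921798706, -0.07760000228881836]]
 hole 408 x [0.4501 0.5293 0.5458] y [-0.2827 -0.2301 -0.1253]
table z 0.0006
```

Heights check out: motor tops about 70 mm and shafts about 123 mm up, the plate at 88 mm, and the sizes agree. The square axis is at (0.437, 0.225) with its sides at 56.4°, and the round axis is at (0.471, 0.096). The stand's centre is at (0.517, -0.207) with yaw -0.65°. I'll go above the square motor first.

```bash
python3 -m pendant '[{"jaw":0,"tx":4,"ty":-5.2,"tz":0,"az":-2},{"jaw":0,"tx":8,"ty":-10.4,"az":-5},{"jaw":0,"tx":12,"ty":-15.6,"az":-8},{"jaw":0,"tx":16,"ty":-20.8,"az":-11},{"jaw":0,"tx":20,"ty":-26,"az":-13.7},{"jaw":0,"tx":24.2,"ty":-31.5,"az":-13.7},{"jaw":0,"tx":24.2,"ty":-31.5,"az":-13.7},{"jaw":0,"tx":24.2,"ty":-31.5,"tz":-4,"az":-13.7},{"jaw":0,"tx":24.2,"ty":-31.5,"tz":-8,"az":-13.7},{"jaw":0,"tx":24.2,"ty":-31.5,"tz":-8,"az":-13.7}]' 50
```

```text
invalid input at $[0]: expected keys jaw, tx, ty, tz, ax, ay, az
```

```bash
python3 - <<'E'
from meas import *
print(manip.get_state()["position"])
ims={n:grab(n) for n in("scene","top")}
shafts(ims)
cv2.imwrite("pics/s1.png",cv2.resize(ims["scene"]["pixels"][150:310,210:410],(800,640))[:600])
E
```

```text
[0.19523847 0.54034842 0.23050996]
scene 12 60 px [367. 199.] top pts [0.8687 0.4936 1.0482] zmax 1.0482
scene 13 50 px [279. 204.] top pts [0.4732 0.0974 0.1221] zmax 0.1261
scene 15 57 px [318. 229.] top pts [0.4392 0.226  0.1214] zmax 0.125
scene 16 54 px [252. 240.] top pts [0.8687 0.4936 1.0482] zmax 1.0482
scene 17 57 px [295. 268.] top pts [0.567  0.2757 0.1291] zmax 0.133
top 13 23 px [211. 163.] top pts [0.6014 0.1386 0.132 ] zmax 0.1375
top 14 26 px [173. 174.] top pts [0.3088 0.005  1.553 ] zmax 1.553
top 17 21 px [224. 200.] top pts [0.4693 0.0971 0.126 ] zmax 0.1303
top 18 25 px [187. 211.] top pts [0.4355 0.2236 0.1244] zmax 0.1285
top 25 18 px [183. 263.] top pts [0.2513 0.2378 0.1223] zmax 0.1271
```

All keys are required in each row.

```bash
python3 -m pendant '[{"jaw":0,"tx":4,"ty":-5.2,"tz":0,"ax":0,"ay":0,"az":-2},{"jaw":0,"tx":8,"ty":-10.4,"tz":0,"ax":0,"ay":0,"az":-5},{"jaw":0,"tx":12,"ty":-15.6,"tz":0,"ax":0,"ay":0,"az":-8},{"jaw":0,"tx":16,"ty":-20.8,"tz":0,"ax":0,"ay":0,"az":-11},{"jaw":0,"tx":20,"ty":-26,"tz":0,"ax":0,"ay":0,"az":-13.7},{"jaw":0,"tx":24.2,"ty":-31.5,"tz":0,"ax":0,"ay":0,"az":-13.7},{"jaw":0,"tx":24.2,"ty":-31.5,"tz":0,"ax":0,"ay":0,"az":-13.7},{"jaw":0,"tx":24.2,"ty":-31.5,"tz":-4,"ax":0,"ay":0,"az":-13.7},{"jaw":0,"tx":24.2,"ty":-31.5,"tz":-8,"ax":0,"ay":0,"az":-13.7},{"jaw":0,"tx":24.2,"ty":-31.5,"tz":-8,"ax":0,"ay":0,"az":-13.7}]' 50; python3 - <<'E'
from meas import *
print(manip.get_state()["position"])
ims={n:grab(n) for n in("scene","top")}
shafts(ims)
cv2.imwrite("pics/s1.png",cv2.resize(ims["scene"]["pixels"][150:300,210:410],(800,600)))
E
```

```text
clock: 1.45
position: [0.435, 0.2247, 0.1488]
ee_rot: [-0.003, 0.289, 0.957, -0.002]
contact_force: [0.2, 0.2, 0.5]
width: 0.0429
gripper_force: 0.0
[0.43499239 0.22473983 0.1487934 ]
scene 12 56 px [366. 200.] top pts [0.2564 0.2405 0.1175] zmax 0.1206
scene 13 52 px [279. 204.] top pts [0.4727 0.0969 0.1223] zmax 0.1268
scene 15 46 px [317. 230.] top pts [0.4411 0.2232 0.1216] zmax 0.1244
scene 16 54 px [252. 240.] top pts [0.6066 0.1425 0.1296] zmax 0.1332
scene 17 61 px [295. 268.] top pts [0.5664 0.2757 0.1291] zmax 0.1324
top 13 24 px [211. 163.] top pts [0.6024 0.1391 0.1314] zmax 0.1356
top 14 12 px [172. 173.] top pts [0.4882 0.1989 0.5344] zmax 0.5354
top 17 21 px [224. 200.] top pts [0.3088 0.005  1.553 ] zmax 1.553
```

View pics/s1.png

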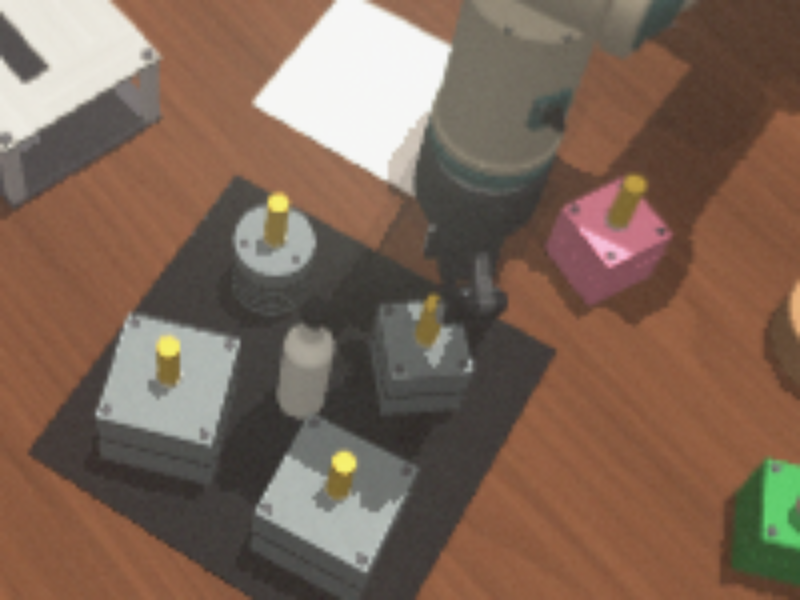

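The shaft at (432,310) stands between the open fingers. I'll descend and grip.

```bash
python3 -m pendant '[{"jaw":0,"tx":0,"ty":0,"tz":-2.9,"ax":0,"ay":0,"az":0},{"jaw":0,"tx":0,"ty":0,"tz":-5.8,"ax":0,"ay":0,"az":0},{"jaw":0,"tx":0,"ty":0,"tz":-5.8,"ax":0,"ay":0,"az":0},{"jaw":-0.5,"tx":0,"ty":0,"tz":-5.8,"ax":0,"ay":0,"az":0},{"jaw":-1,"tx":0,"ty":0,"tz":-5.8,"ax":0,"ay":0,"az":0},{"jaw":-1,"tx":0,"ty":0,"tz":-5.8,"ax":0,"ay":0,"az":0},{"jaw":-1,"tx":0,"ty":0,"tz":-5.8,"ax":0,"ay":0,"az":0},{"jaw":-1,"tx":0,"ty":0,"tz":-5.8,"ax":0,"ay":0,"az":0}]' 60
```

```text
clock: 2.55
position: [0.4378, 0.2251, 0.095]
ee_rot: [0.001, 0.288, 0.957, -0.0]
contact_force: [-2.0, -4.3, 7.5]
width: 0.0141
gripper_force: 58.4
```

```bash
python3 -m pendant '[{"jaw":-1,"tx":0,"ty":0,"tz":1,"ax":0,"ay":0,"az":0},{"jaw":-1,"tx":-1,"ty":0,"tz":3,"ax":0,"ay":0,"az":0},{"jaw":-1,"tx":-4,"ty":0,"tz":5,"ax":0,"ay":0,"az":4},{"jaw":-1,"tx":-7.5,"ty":-2,"tz":5,"ax":0,"ay":0,"az":8},{"jaw":-1,"tx":-8,"ty":-6,"tz":5,"ax":0,"ay":0,"az":14},{"jaw":-1,"tx":-8,"ty":-10,"tz":5,"ax":0,"ay":0,"az":20},{"jaw":-1,"tx":-8,"ty":-14,"tz":5,"ax":0,"ay":0,"az":26},{"jaw":-1,"tx":-8,"ty":-18,"tz":5,"ax":0,"ay":0,"az":33},{"jaw":-1,"tx":-8,"ty":-18,"tz":5,"ax":0,"ay":0,"az":33},{"jaw":-1,"tx":-8,"ty":-18,"tz":5,"ax":0,"ay":0,"az":33}]'; python3 - <<'E'
from meas import *
s=manip.get_state();print(s["position"],s["contact_force"],s["width"])
ims={n:grab(n) for n in("scene","top")}
shafts(ims)
cv2.imwrite("pics/s2.png",cv2.resize(ims["scene"]["pixels"][100:280,170:410],(800,600)))
E
```

```text
clock: 3.8
position: [0.3572, 0.0462, 0.1433]
ee_rot: [-0.0, 0.006, 1.0, 0.001]
contact_force: [0.2, 0.4, -7.6]
width: 0.0141
gripper_force: 59.4
[0.35718745 0.04619173 0.14325562] [ 0.23082216  0.3642816  -7.61624322] 0.014068168644206614
scene 10 21 px [298. 165.] top pts [0.376  0.0598 0.2071] zmax 0.2071
scene 13 62 px [367. 199.] top pts [0.8687 0.4936 1.0482] zmax 1.0482
scene 14 56 px [279. 204.] top pts [0.4733 0.0976 0.1218] zmax 0.1257
scene 16 55 px [252. 240.] top pts [0.6068 0.1425 0.1286] zmax 0.1311
scene 17 57 px [295. 268.] top pts [0.8687 0.4936 1.0482] zmax 1.0482
top 13 23 px [211. 163.] top pts [0.6026 0.1392 0.1323] zmax 0.1357
top 14 26 px [173. 174.] top pts [0.5628 0.2743 0.1319] zmax 0.1357
top 17 21 px [224. 200.] top pts [0.4696 0.095  0.1247] zmax 0.1282
top 29 19 px [183. 263.] top pts [0.2515 0.2373 0.1222] zmax 0.1267
```

View pics/s2.png

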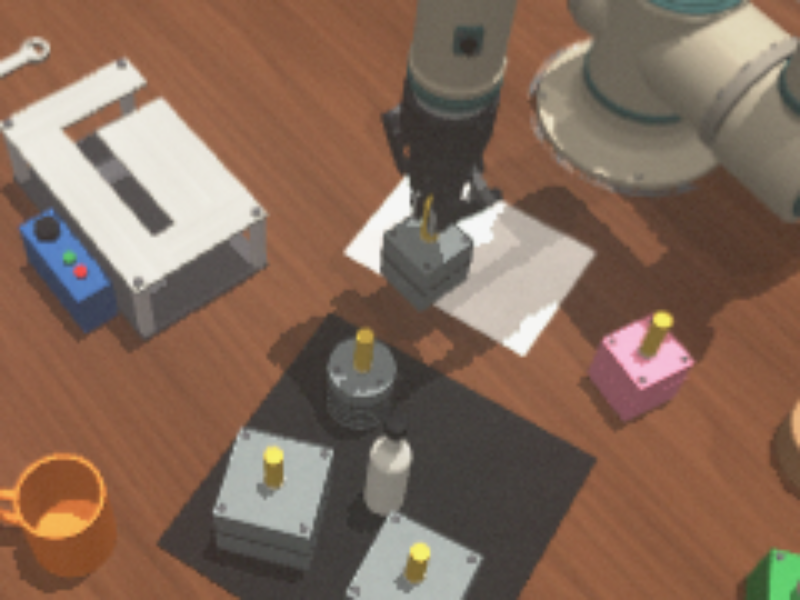

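The square motor hangs upright at (430,250). I'll check its body pose from depth.

```bash
cat > body.py <<'E'
from meas import *
import sys
def body(x,y,z,r=.05,nm=("scene",),dz=.006):
    for n in nm:
        im=grab(n); W,_,_=world(im); hsv=cv2.cvtColor(im["pixels"],cv2.COLOR_BGR2HSV)
        m=(abs(W[...,2]-z)<dz)&(np.hypot(W[...,0]-x,W[...,1]-y)<r)&(hsv[...,1]<90)
        m=cv2.morphologyEx(m.astype(np.uint8),cv2.MORPH_OPEN,np.ones((3,3),np.uint8))>0
        P=W[m]
        if len(P)<5: print(n,"none"); continue
        c,s,a=cv2.minAreaRect(P[:,:2].astype(np.float32)*1000)
        A=np.c_[P[:,:2]-P[:,:2].mean(0),np.ones(len(P))]; f=np.linalg.lstsq(A,P[:,2],rcond=None)[0]
        print(n,len(P),"rect",np.round(c,1),np.round(s,1),round(a,1),"z",round(np.median(P[:,2]),4),"slope",np.round(f[:2],3))
if __name__=="__main__": body(*map(float,sys.argv[1:4]))
E
python3 body.py .357 .046 .118
```

```text
scene 245 rect [359.   49.7] [58.7 59.1] 0.1 z 0.1172 slope [-0.027 -0.009]
```

```bash
python3 -m pendant '[{"jaw":-1,"tx":0,"ty":-4,"tz":0,"ax":0,"ay":0,"az":0},{"jaw":-1,"tx":0,"ty":-8.5,"tz":0,"ax":0,"ay":0,"az":0},{"jaw":-1,"tx":0,"ty":-13,"tz":0,"ax":0,"ay":0,"az":0},{"jaw":-1,"tx":0,"ty":-17.5,"tz":0,"ax":0,"ay":0,"az":0},{"jaw":-1,"tx":0,"ty":-22,"tz":0,"ax":0,"ay":0,"az":0},{"jaw":-1,"tx":0,"ty":-26.5,"tz":0,"ax":0,"ay":0,"az":-0.5},{"jaw":-1,"tx":0,"ty":-31,"tz":-2,"ax":0,"ay":0,"az":-0.5},{"jaw":-1,"tx":0,"ty":-32.2,"tz":-4.3,"ax":0,"ay":0,"az":-0.5},{"jaw":-1,"tx":0,"ty":-32.2,"tz":-4.3,"ax":0,"ay":0,"az":-0.5},{"jaw":-1,"tx":0,"ty":-32.2,"tz":-4.3,"ax":0,"ay":0,"az":-0.5}]'; python3 - <<'E'
from body import *
s=manip.get_state();print(s["position"],s["contact_force"],s["qpos"])
body(.357,-.276,.075)
im=grab("top"); body(.357,-.276,.075,nm=("top",))
cv2.imwrite("pics/s3.png",cv2.resize(np.hstack([grab("scene")["pixels"][80:230,130:330],im["pixels"][120:270,260:460]]),(800,300)))
E
```

```text
clock: 5.2
position: [0.3577, -0.2749, 0.1005]
ee_rot: [-0.0, 0.009, 1.0, 0.001]
contact_force: [-0.8, 0.2, -7.8]
width: 0.014
gripper_force: 59.9
[ 0.35773082 -0.27493943  0.10052146] [-0.76391547  0.24346441 -7.78022479] [-8.10238964e-01  2.12046641e-01  1.95796440e+00  7.83642357e-04
  9.72745681e-01 -2.36393448e+00]
scene 178 rect [ 358.1 -270.5] [60.9 63.1] 1.1 z 0.0744 slope [-0.037 -0.002]
top none
```

View pics/s3.png

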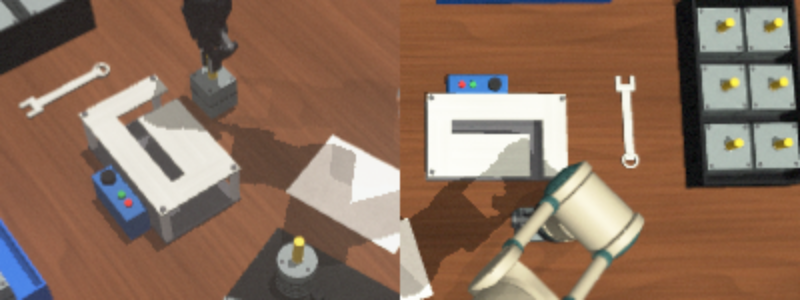

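```bash
python3 - <<'E'
from look import *
def project(im,P):
    T=np.linalg.inv(np.array(im["pose"])); K=np.array([[im["fx"],0,im["cx"]],[0,im["fy"],im["cy"]],[0,0,1]])
    return cv2.projectPoints((np.array(P)@T[:3,:3].T+T[:3,3]),np.zeros(3),np.zeros(3),K,np.array(im["D"],float))[0].reshape(-1,2).astype(np.float32)
for n in("scene","top"):
    im=grab(n); g=cv2.cvtColor(im["pixels"],cv2.COLOR_BGR2GRAY); hsv=cv2.cvtColor(im["pixels"],cv2.COLOR_BGR2HSV)
    # profiles across plate plane z=.088: entry leg along y at several x; side arm along x at several y; outer edges
    def prof(P):
        q=project(im,P); return cv2.remap(g,q[:,0].reshape(1,-1),q[:,1].reshape(1,-1),cv2.INTER_LINEAR)[0].astype(int)
    ys=np.arange(-.345,-.07,.002)
    for x in(.47,.49,.51): 
        v=prof([(x,y,.088) for y in ys]); d=np.diff(v); i=np.where(abs(d)>14)[0]; print(n,"x",x,[(round(float(ys[k]+.001)*1000),int(d[k])) for k in i])
    xs=np.arange(.42,.61,.002)
    for y in(-.15,-.18,-.22):
        v=prof([(x,y,.088) for x in xs]); d=np.diff(v); i=np.where(abs(d)>14)[0]; print(n,"y",y,[(round(float(xs[k]+.001)*1000),int(d[k])) for k in i])
    v=prof([(.532,y,.088) for y in ys]); d=np.diff(v); i=np.where(abs(d)>14)[0]; print(n,"arm",[(round(float(ys[k]+.001)*1000),int(d[k])) for k in i])
    if n=="scene":
        m=cv2.inRange(hsv,(18,90,60),(36,255,255)); k,l,st,c=cv2.connectedComponentsWithStats(m)
        q=project(im,[(.358,-.275,.09)])[0]; i=1+np.argmin(np.hypot(*(c[1:]-q).T)); vu=np.argwhere(l==i); print(len(vu),c[i],q)
        for r in np.unique(vu[:,0]): 
            u=vu[vu[:,0]==r][:,1]; print(r,u.min(),u.max(),[np.round(ray(im,[(u.mean(),r)],z)[0]*1000,1)[:2].tolist() for z in(.08,.09,.1)])
E
```

```text
scene x 0.47 [(-334, 21), (-332, 31), (-330, 29), (-328, 21), (-292, -35), (-290, -36), (-288, -22), (-204, 28), (-202, 19), (-82, -34), (-80, -50), (-78, -40)]
scene x 0.49 [(-334, 23), (-332, 33), (-330, 28), (-328, 16), (-290, -36), (-288, -40), (-286, -30), (-262, 16), (-214, 18), (-212, 19), (-82, -32), (-80, -45), (-78, -25)]
scene x 0.51 [(-334, 29), (-332, 31), (-330, 31), (-290, -34), (-288, -39), (-286, -34), (-268, 15), (-266, 28), (-264, 32), (-262, 24), (-258, -15), (-250, 16), (-82, -34), (-80, -48), (-78, -37), (-76, -17)]
scene y -0.15 [(429, -15), (441, 33), (443, 46), (445, 44), (447, 17), (519, -36), (521, -53), (523, -40), (543, 19), (545, 49), (547, 59), (549, 19), (591, -31), (593, -62), (595, -41), (597, -15), (605, 21)]
scene y -0.18 [(441, 16), (443, 28), (445, 26), (451, 34), (453, 20), (519, -47), (521, -44), (523, -30), (545, 62), (547, 56), (591, -43), (593, -53), (595, -38), (605, 17)]
scene y -0.22 [(441, 24), (443, 25), (445, 16), (491, 26), (493, 34), (517, -22), (519, -47), (521, -46), (543, 25), (545, 37), (547, 25), (591, -41), (593, -57), (595, -3
[... 1242 characters left out ...]
 (543, 56), (545, 36), (589, -25), (591, -48), (593, -26), (595, -18)]
top y -0.18 [(435, 16), (441, 29), (443, 25), (449, 36), (517, -64), (519, -53), (521, -25), (525, 25), (541, 30), (543, 55), (545, 28), (589, -31), (591, -43), (593, -25), (595, -19)]
top y -0.22 [(437, 18), (439, 24), (441, 44), (443, 24), (491, 31), (493, 26), (515, -38), (517, -95), (519, -36), (523, 22), (525, 25), (541, 41), (543, 55), (545, 16), (589, -41), (591, -42), (593, -20), (595, -16)]
top arm [(-336, 36), (-334, 39), (-332, 38), (-330, 28), (-292, -40), (-290, -43), (-288, -47), (-286, -31), (-274, 23), (-272, 18), (-126, 61), (-124, 46), (-84, -42), (-82, -85), (-80, -40), (-78, -22), (-76, 18), (-74, 20)]
```

The slot edges agree in both views. The entry leg's centre line is at y≈-0.2765, the side arm's at x≈0.532, and the blind end is at y≈-0.1245. I'll enter now.

```bash
python3 -m pendant '[{"jaw":-1,"tx":2.5,"ty":-0.2,"tz":0,"ax":0,"ay":0,"az":0},{"jaw":-1,"tx":5,"ty":-0.2,"tz":0,"ax":0,"ay":0,"az":0},{"jaw":-1,"tx":7,"ty":-0.2,"tz":0,"ax":0,"ay":0,"az":0},{"jaw":-1,"tx":9,"ty":-0.2,"tz":0,"ax":0,"ay":0,"az":0},{"jaw":-1,"tx":10,"ty":-0.2,"tz":0,"ax":0,"ay":0,"az":0},{"jaw":-1,"tx":10,"ty":-0.2,"tz":0,"ax":0,"ay":0,"az":0},{"jaw":-1,"tx":10,"ty":-0.2,"tz":0,"ax":0,"ay":0,"az":0}]'; python3 -m pendant '[{"jaw":-1,"tx":1.5,"ty":0,"tz":0,"ax":0,"ay":0,"az":0},{"jaw":-1,"tx":3,"ty":0,"tz":0,"ax":0,"ay":0,"az":0},{"jaw":-1,"tx":4,"ty":0,"tz":0,"ax":0,"ay":0,"az":0},{"jaw":-1,"tx":4,"ty":0,"tz":0,"ax":0,"ay":0,"az":0},{"jaw":-1,"tx":4,"ty":0,"tz":0,"ax":0,"ay":0,"az":0}]'; python3 - <<'E'
from look import *
s=manip.get_state();print(s["position"],s["contact_force"])
cv2.imwrite("pics/s4.png",np.hstack([cv2.resize(grab("scene")["pixels"][70:170,140:270],(520,400))]))
E
```

```text
clock: 6.38
position: [0.4563, -0.2778, 0.1]
ee_rot: [-0.001, 0.009, 1.0, 0.001]
contact_force: [-0.1, -0.5, -9.1]
width: 0.0138
gripper_force: 59.8
clock: 7.0
position: [0.4969, -0.2778, 0.1]
ee_rot: [-0.001, 0.009, 1.0, 0.0]
contact_force: [-0.5, 0.6, -8.6]
width: 0.014
gripper_force: 59.8
[ 0.4968543  -0.27781374  0.09997668] [-0.51070415  0.58702371 -8.56781491]
```

View pics/s4.png

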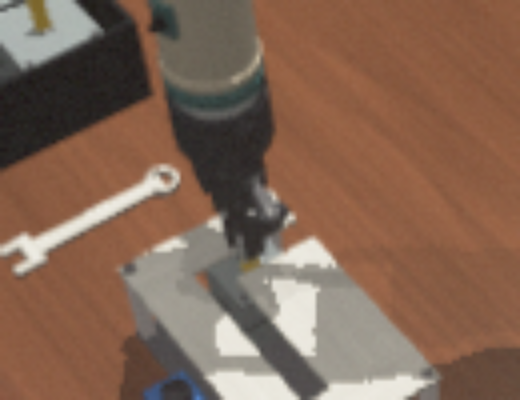

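The shaft (250,265) is in the entry leg and free of contact force. Next comes the corner and the side arm.

```bash
python3 -m pendant '[{"jaw":-1,"tx":1.5,"ty":0,"tz":0,"ax":0,"ay":0,"az":0},{"jaw":-1,"tx":3,"ty":0,"tz":0,"ax":0,"ay":0,"az":0},{"jaw":-1,"tx":3.5,"ty":0,"tz":0,"ax":0,"ay":0,"az":0},{"jaw":-1,"tx":3.5,"ty":0,"tz":0,"ax":0,"ay":0,"az":0},{"jaw":-1,"tx":3.5,"ty":0,"tz":0,"ax":0,"ay":0,"az":0}]'; python3 -m pendant '[{"jaw":-1,"tx":0,"ty":2,"tz":0,"ax":0,"ay":0,"az":0},{"jaw":-1,"tx":0,"ty":4,"tz":0,"ax":0,"ay":0,"az":0},{"jaw":-1,"tx":0,"ty":6,"tz":0,"ax":0,"ay":0,"az":0},{"jaw":-1,"tx":0.1,"ty":8,"tz":0,"ax":0,"ay":0,"az":0},{"jaw":-1,"tx":0.1,"ty":9,"tz":0,"ax":0,"ay":0,"az":0},{"jaw":-1,"tx":0.1,"ty":9,"tz":0,"ax":0,"ay":0,"az":0}]'; python3 -m pendant '[{"jaw":-1,"tx":0,"ty":2,"tz":0,"ax":0,"ay":0,"az":0},{"jaw":-1,"tx":0,"ty":4,"tz":0,"ax":0,"ay":0,"az":0},{"jaw":-1,"tx":0,"ty":4.9,"tz":0,"ax":0,"ay":0,"az":0},{"jaw":-1,"tx":0,"ty":4.9,"tz":0,"ax":0,"ay":0,"az":0},{"jaw":-1,"tx":0,"ty":4.9,"tz":0,"ax":0,"ay":0,"az":0}]'
```

```text
clock: 7.68
position: [0.5319, -0.2779, 0.1]
ee_rot: [-0.001, 0.009, 1.0, 0.0]
contact_force: [0.8, 0.9, -8.3]
width: 0.014
gripper_force: 59.9
clock: 8.43
position: [0.5335, -0.1873, 0.1004]
ee_rot: [-0.0, 0.008, 1.0, -0.0]
contact_force: [0.3, -0.0, -8.0]
width: 0.0139
gripper_force: 59.9
clock: 9.05
position: [0.5338, -0.1397, 0.1005]
ee_rot: [0.0, 0.009, 1.0, -0.0]
contact_force: [-0.5, -0.5, -8.9]
width: 0.0142
gripper_force: 59.9
```

```bash
python3 -m pendant '[{"jaw":-1,"tx":0,"ty":0,"tz":-0.25,"ax":0,"ay":0,"az":0},{"jaw":-1,"tx":0,"ty":0,"tz":-0.45,"ax":0,"ay":0,"az":0},{"jaw":-1,"tx":0,"ty":0,"tz":-0.5,"ax":0,"ay":0,"az":0},{"jaw":-1,"tx":0,"ty":0,"tz":-0.5,"ax":0,"ay":0,"az":0},{"jaw":-1,"tx":0,"ty":0,"tz":-0.5,"ax":0,"ay":0,"az":0}]'; python3 - <<'E'
from meas import *
ims={n:grab(n) for n in("scene",)}
cv2.imwrite("pics/s5.png",cv2.resize(ims["scene"]["pixels"][90:215,150:260],(528,600)))
E
```

```text
clock: 9.68
position: [0.5336, -0.1396, 0.0964]
ee_rot: [0.0, 0.009, 1.0, -0.0]
contact_force: [-4.0, 0.1, 6.8]
width: 0.0142
gripper_force: 61.3
```

View pics/s5.png

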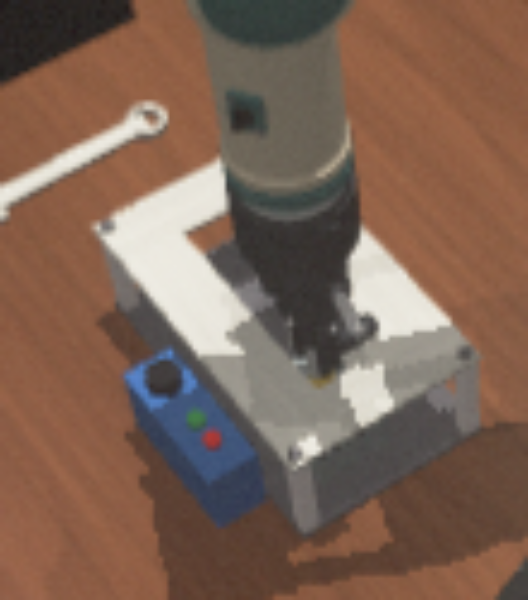

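The motor sits on the base: the force turned to +7 N, and the shaft at (320,380) is near the blind end. I'll release and rise.

```bash
python3 -m pendant '[{"jaw":-0.5,"tx":0,"ty":0,"tz":0,"ax":0,"ay":0,"az":0},{"jaw":-0.2,"tx":0,"ty":0,"tz":0,"ax":0,"ay":0,"az":0},{"jaw":-0.2,"tx":0,"ty":0,"tz":0,"ax":0,"ay":0,"az":0},{"jaw":-0.2,"tx":0,"ty":0,"tz":3,"ax":0,"ay":0,"az":0},{"jaw":-0.2,"tx":0,"ty":0,"tz":6,"ax":0,"ay":0,"az":0},{"jaw":-0.2,"tx":-2,"ty":3,"tz":8,"ax":0,"ay":0,"az":0},{"jaw":-0.2,"tx":-4,"ty":8,"tz":8,"ax":0,"ay":0,"az":0},{"jaw":-0.2,"tx":-6,"ty":14,"tz":8,"ax":0,"ay":0,"az":0},{"jaw":-0.2,"tx":-6.2,"ty":20,"tz":8,"ax":0,"ay":0,"az":0},{"jaw":-0.2,"tx":-6.2,"ty":23.5,"tz":8,"ax":0,"ay":0,"az":0}]'; cat > fin.py <<'E'
from body import *
ims={n:grab(n) for n in("scene","top")}
shafts(ims)
for n,im in ims.items():
    W,_,_=world(im); v=(W[...,2]>.061)&(W[...,2]<.078)&(W[...,0]>.505)&(W[...,0]<.56)&(W[...,1]>-.3)&(W[...,1]<-.11)
    print(n,"body top z",v.sum(),np.round(np.median(W[v],0),4))
E
python3 fin.py
```

```text
clock: 10.98
position: [0.4709, 0.0983, 0.1756]
ee_rot: [0.0, 0.008, 1.0, 0.0]
contact_force: [0.3, -0.1, -0.2]
width: 0.034
gripper_force: 0.0
scene 10 49 px [216. 163.] top pts [ 0.5328 -0.1359  0.1226] zmax 0.1267
scene 13 58 px [366. 200.] top pts [0.2561 0.2406 0.1169] zmax 0.1193
scene 14 54 px [279. 204.] top pts [0.8687 0.4936 1.0482] zmax 1.0482
scene 16 61 px [252. 239.] top pts [0.6064 0.1422 0.1292] zmax 0.133
scene 17 57 px [295. 268.] top pts [0.5672 0.2761 0.1297] zmax 0.1328
top 13 18 px [211. 162.] top pts [0.6025 0.1392 0.1321] zmax 0.1363
top 14 26 px [173. 174.] top pts [0.562  0.273  0.1335] zmax 0.1389
top 15 25 px [289. 183.] top pts [ 0.5297 -0.1375  0.1242] zmax 0.1275
top 29 18 px [183. 263.] top pts [0.2519 0.2379 0.1195] zmax 0.123
scene body top z 24 [ 0.5363 -0.1508  0.0702]
top body top z 49 [ 0.5329 -0.1542  0.071 ]
```

The square motor stands at (0.531, -0.137), about stand y 70, with its top at 71 mm, so it is home. Now I'll grip the round one.

```bash
python3 -m pendant '[{"jaw":0,"tx":0,"ty":0.1,"tz":0,"ax":0,"ay":0,"az":0},{"jaw":0,"tx":0,"ty":0.1,"tz":-2,"ax":0,"ay":0,"az":0},{"jaw":0,"tx":0,"ty":0.1,"tz":-5,"ax":0,"ay":0,"az":0},{"jaw":0,"tx":0,"ty":0.1,"tz":-8.1,"ax":0,"ay":0,"az":0},{"jaw":0,"tx":0,"ty":0.1,"tz":-8.1,"ax":0,"ay":0,"az":0},{"jaw":-0.5,"tx":0,"ty":0.1,"tz":-8.1,"ax":0,"ay":0,"az":0},{"jaw":-1,"tx":0,"ty":0.1,"tz":-8.1,"ax":0,"ay":0,"az":0},{"jaw":-1,"tx":0,"ty":0.1,"tz":-8.1,"ax":0,"ay":0,"az":0},{"jaw":-1,"tx":0,"ty":0.1,"tz":-8.1,"ax":0,"ay":0,"az":0},{"jaw":-1,"tx":0,"ty":0.1,"tz":-8.1,"ax":0,"ay":0,"az":0}]' 60
```

```text
clock: 12.32
position: [0.4727, 0.0961, 0.0956]
ee_rot: [0.002, 0.009, 1.0, -0.001]
contact_force: [0.7, -4.2, 6.6]
width: 0.0139
gripper_force: 58.7
```

```bash
python3 -m pendant '[{"jaw":-1,"tx":0,"ty":0,"tz":1,"ax":0,"ay":0,"az":0},{"jaw":-1,"tx":-1,"ty":0,"tz":3,"ax":0,"ay":0,"az":0},{"jaw":-1,"tx":-4,"ty":-1,"tz":5,"ax":0,"ay":0,"az":0},{"jaw":-1,"tx":-8,"ty":-3,"tz":5,"ax":0,"ay":0,"az":0},{"jaw":-1,"tx":-11,"ty":-6,"tz":5,"ax":0,"ay":0,"az":0},{"jaw":-1,"tx":-11.5,"ty":-10,"tz":5,"ax":0,"ay":0,"az":0},{"jaw":-1,"tx":-11.5,"ty":-14,"tz":5,"ax":0,"ay":0,"az":0},{"jaw":-1,"tx":-11.5,"ty":-18,"tz":5,"ax":0,"ay":0,"az":0},{"jaw":-1,"tx":-11.5,"ty":-22,"tz":5,"ax":0,"ay":0,"az":0},{"jaw":-1,"tx":-11.5,"ty":-22,"tz":5,"ax":0,"ay":0,"az":0}]'; python3 -m pendant '[{"jaw":-1,"tx":0,"ty":-4,"tz":0,"ax":0,"ay":0,"az":0},{"jaw":-1,"tx":0,"ty":-8,"tz":0,"ax":0,"ay":0,"az":0},{"jaw":-1,"tx":0,"ty":-12,"tz":0,"ax":0,"ay":0,"az":0},{"jaw":-1,"tx":0,"ty":-14.5,"tz":-1,"ax":0,"ay":0,"az":0},{"jaw":-1,"tx":0,"ty":-15.3,"tz":-3,"ax":0,"ay":0,"az":0},{"jaw":-1,"tx":0,"ty":-15.3,"tz":-4.3,"ax":0,"ay":0,"az":0},{"jaw":-1,"tx":0,"ty":-15.3,"tz":-4.3,"ax":0,"ay":0,"az":0},{"jaw":-1,"tx":0,"ty":-15.3,"tz":-4.3,"ax":0,"ay":0,"az":0}]'; python3 body.py .357 -.276 .075
```

```text
clock: 13.58
position: [0.3568, -0.125, 0.1442]
ee_rot: [0.0, 0.011, 1.0, 0.0]
contact_force: [-0.8, 1.3, -7.2]
width: 0.0139
gripper_force: 59.4
clock: 14.58
position: [0.3568, -0.2755, 0.1016]
ee_rot: [0.0, 0.009, 1.0, 0.0]
contact_force: [-0.9, -0.6, -6.3]
width: 0.0141
gripper_force: 59.7
scene 157 rect [ 359.7 -268.6] [52.3 59.6] 49.5 z 0.0751 slope [-0.002 -0.037]
```

```bash
python3 -m pendant '[{"jaw":-1,"tx":2.5,"ty":-0.2,"tz":-0.1,"ax":0,"ay":0,"az":0},{"jaw":-1,"tx":5,"ty":-0.2,"tz":-0.1,"ax":0,"ay":0,"az":0},{"jaw":-1,"tx":7,"ty":-0.2,"tz":-0.1,"ax":0,"ay":0,"az":0},{"jaw":-1,"tx":9,"ty":-0.2,"tz":-0.1,"ax":0,"ay":0,"az":0},{"jaw":-1,"tx":10,"ty":-0.2,"tz":-0.1,"ax":0,"ay":0,"az":0},{"jaw":-1,"tx":10,"ty":-0.2,"tz":-0.1,"ax":0,"ay":0,"az":0}]'; python3 -m pendant '[{"jaw":-1,"tx":2,"ty":0,"tz":0,"ax":0,"ay":0,"az":0},{"jaw":-1,"tx":4,"ty":0,"tz":0,"ax":0,"ay":0,"az":0},{"jaw":-1,"tx":6,"ty":0,"tz":0,"ax":0,"ay":0,"az":0},{"jaw":-1,"tx":7.5,"ty":0,"tz":0,"ax":0,"ay":0,"az":0},{"jaw":-1,"tx":7.5,"ty":0,"tz":0,"ax":0,"ay":0,"az":0},{"jaw":-1,"tx":7.5,"ty":0,"tz":0,"ax":0,"ay":0,"az":0}]'
```

```text
clock: 15.38
position: [0.4569, -0.2782, 0.1002]
ee_rot: [-0.0, 0.009, 1.0, 0.0]
contact_force: [-0.6, -0.4, -7.1]
width: 0.0142
gripper_force: 59.7
clock: 16.12
position: [0.5303, -0.2779, 0.1]
ee_rot: [-0.001, 0.009, 1.0, 0.0]
contact_force: [0.5, -0.3, -7.8]
width: 0.0138
gripper_force: 59.6
```

```bash
python3 -m pendant '[{"jaw":-1,"tx":0.1,"ty":2,"tz":0,"ax":0,"ay":0,"az":0},{"jaw":-1,"tx":0.2,"ty":4,"tz":0,"ax":0,"ay":0,"az":0},{"jaw":-1,"tx":0.2,"ty":6,"tz":0,"ax":0,"ay":0,"az":0},{"jaw":-1,"tx":0.2,"ty":7,"tz":0,"ax":0,"ay":0,"az":0},{"jaw":-1,"tx":0.2,"ty":7,"tz":0,"ax":0,"ay":0,"az":0},{"jaw":-1,"tx":0.2,"ty":7,"tz":0,"ax":0,"ay":0,"az":0}]';  python3 -m pendant '[{"jaw":-1,"tx":0,"ty":0,"tz":-0.25,"ax":0,"ay":0,"az":0},{"jaw":-1,"tx":0,"ty":0,"tz":-0.45,"ax":0,"ay":0,"az":0},{"jaw":-1,"tx":0,"ty":0,"tz":-0.45,"ax":0,"ay":0,"az":0},{"jaw":-1,"tx":0,"ty":0,"tz":-0.45,"ax":0,"ay":0,"az":0}]'; python3 fin.py | grep -E "0\.53|body| 0\.5[23]"
```

```text
clock: 16.88
position: [0.5338, -0.2087, 0.1005]
ee_rot: [0.0, 0.009, 1.0, -0.001]
contact_force: [-0.2, -0.2, -6.5]
width: 0.0138
gripper_force: 59.7
clock: 17.38
position: [0.5337, -0.2089, 0.0966]
ee_rot: [0.0, 0.009, 1.0, -0.001]
contact_force: [-1.3, -1.9, 1.7]
width: 0.0141
gripper_force: 60.6
top 15 25 px [289. 183.] top pts [ 0.5304 -0.139   0.1262] zmax 0.1304
scene body top z 99 [ 0.5318 -0.1866  0.07  ]
top body top z 47 [ 0.5258 -0.1793  0.0715]
```

```bash
python3 -m pendant '[{"jaw":-1,"tx":0,"ty":0,"tz":-0.05,"ax":0,"ay":0,"az":0},{"jaw":-0.5,"tx":0,"ty":0,"tz":-0.05,"ax":0,"ay":0,"az":0},{"jaw":-0.2,"tx":0,"ty":0,"tz":-0.05,"ax":0,"ay":0,"az":0},{"jaw":-0.2,"tx":0,"ty":0,"tz":-0.05,"ax":0,"ay":0,"az":0},{"jaw":-0.2,"tx":0,"ty":0,"tz":3,"ax":0,"ay":0,"az":0},{"jaw":-0.2,"tx":0,"ty":0,"tz":7,"ax":0,"ay":0,"az":0},{"jaw":-0.2,"tx":-4,"ty":0,"tz":11,"ax":0,"ay":0,"az":0},{"jaw":-0.2,"tx":-9,"ty":0,"tz":13,"ax":0,"ay":0,"az":0},{"jaw":-0.2,"tx":-14,"ty":0,"tz":13,"ax":0,"ay":0,"az":0},{"jaw":-0.2,"tx":-19,"ty":0,"tz":13,"ax":0,"ay":0,"az":0}]'; python3 -m pendant '[{"jaw":0,"tx":-4,"ty":5,"tz":0,"ax":0,"ay":0,"az":0},{"jaw":0,"tx":-4,"ty":10,"tz":0,"ax":0,"ay":0,"az":0},{"jaw":0,"tx":-4,"ty":10,"tz":0,"ax":0,"ay":0,"az":0},{"jaw":0,"tx":-4,"ty":10,"tz":0,"ax":0,"ay":0,"az":0}]'; python3 fin.py; python3 - <<'E'
from look import *
cv2.imwrite("pics/s6.png",np.hstack([cv2.resize(grab("scene")["pixels"][90:215,140:260],(400,417)),cv2.resize(grab("top")["pixels"][125:230,250:350],(397,417))]))
E
```

```text
clock: 18.73
position: [0.3422, -0.2081, 0.2261]
ee_rot: [0.0, 0.009, 1.0, -0.0]
contact_force: [0.1, -0.4, -0.5]
width: 0.0343
gripper_force: 0.0
clock: 19.23
position: [0.304, -0.1086, 0.2261]
ee_rot: [0.001, 0.009, 1.0, -0.001]
contact_force: [0.4, 0.2, 0.2]
width: 0.0426
gripper_force: 0.0
scene 9 50 px [204. 149.] top pts [ 0.5345 -0.2045  0.1239] zmax 0.1275
scene 11 48 px [216. 163.] top pts [ 0.5332 -0.1359  0.122 ] zmax 0.1262
scene 14 64 px [367. 199.] top pts [0.8687 0.4936 1.0482] zmax 1.0482
scene 16 54 px [252. 240.] top pts [0.6067 0.1421 0.129 ] zmax 0.1325
scene 17 57 px [295. 268.] top pts [0.5672 0.2762 0.129 ] zmax 0.1314
top 13 24 px [211. 163.] top pts [0.6023 0.1395 0.1318] zmax 0.1357
top 14 26 px [173. 174.] top pts [0.5626 0.2736 0.1304] zmax 0.1348
top 15 25 px [289. 183.] top pts [ 0.5291 -0.1375  0.1259] zmax 0.13
top 16 24 px [309. 182.] top pts [ 0.5298 -0.205   0.1262] zmax 0.1307
top 28 19 px [183. 263.] top pts [0.2524 0.2374 0.1201] zmax 0.1245
scene body top z 106 [ 0.5305 -0.1885  0.0698]
top body top z 136 [ 0.5312 -0.1885  0.0712]
```

View pics/s6.png

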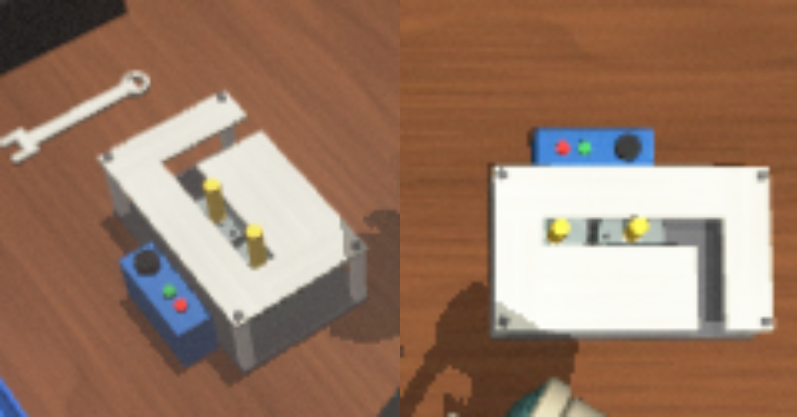

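Both shafts stand upright in the side arm, at (560,230) and (637,228) in the top crop, with axes about 68 mm apart. The robot is clear, so I'll hand in.

```bash
python3 -c "
from rig import manip
print(manip.sign_off())"
```

```text
the job is handed in; nothing more can be done
None
```

I handed the job in at about 19 s on the robot's clock: the square motor is home at the blind end and the round motor stands about 68 mm behind it axis to axis (a body gap of about 7 mm), both upright and free; the hand-in returned no verdict.

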